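Clamp a bar for brazing with the torque thumbscrew

TASK

Clamp the long brass bar in the tilted brazing fixture: lay it flat on the sloping plate, midway between and resting against the two pins, let go of it, then swing the clamp arm round over it to its stop. Then turn the thumbscrew knob clockwise until it slips and clicks, and stop there: at least one click, no more than three. Let go, and leave the other things on the bench where they are.

Things in the scene. Friction and masses are not known exactly. Their poses are not given: they have to be found in the camera images.
- bar_center (a point): centre of the long brass bar, the workpiece: a plain rectangular bar 32 x 90 x 20 mm along its own x, y, z (a half turn looks the same), about 0.5 kg, at the start flat on the bench (centre 10 mm up) to the right of the fixture
- plate: sloping steel plate of the fixture, fixed, 30 degrees, facing the robot. Origin: the point of its top face, 78 mm above the bench, where the bar's underside centre belongs. x: up the slope, away from the robot; y: level, to the left; z: out of the face, 30 degrees from vertical, towards the robot. Face: x -46 to 74, y -64 to 104 mm. Cheeks at both side edges stand up to 15 mm above the face
- pins_mid (a point): point on the plate's face midway between the two dowel pins (10 mm diameter, 14 mm high), which stand at plate x = -21, y = -34 and +34 mm. The bar lies along the plate's y with its long lower side (x = -16) against both pins; there is room for a finger between them
- clamp_post (a point): foot of the clamp arm's post on the plate's face, at plate x = 0, y = 80 mm; the post is 22 mm in diameter (30 at the foot) and carries the arm, which is 20 mm wide, between 40 and 60 mm above the face (its hub's bolt to 67 mm)
- clamp_arm (a joint): swing of the clamp arm about its post (plate z): 0 at its stop, the screw then over the plate's origin; grows anticlockwise seen from above; 1.45 to 2.0 at the start, the arm pointing up the slope. The screw's axis is 80 mm from the post's: at value a it is at plate x = 80 sin a, y = 80 - 80 cos a mm. Stiff: about 3 N at the screw moves it; it stays where it is left
- knob_grip (a point): middle of the thumbscrew's knurled round steel knob, 30 mm in diameter, 26 mm high, to be gripped there; its axis is the plate's z, and it is 84.5 mm above the plate's face. It keeps its height as it turns. Below it are a collar of 20 mm diameter, 11 mm high, and the arm
- spindle: non-turning spindle under the arm, with a round brass pad of 18 mm diameter; origin: centre of the pad's lower face, on the screw's axis. Turning the knob clockwise seen from above sends it down 8 mm a turn. With the arm over the bar it starts 1.2 to 2.6 mm above the bar; the knob turns about 1.0 to 2.2 rad before it slips
- knob (a joint): slip of the knob on the screw, rad: about 0 while the knob drives the screw. Once the pad is pressed home, the knob slips on clockwise at a steady 0.12 Nm and this grows: a click comes at every 30 degrees of slip, so at 0.52, 1.05 and 1.57 for one, two and three clicks, the fourth at 2.09. The screw holds what it has been given
- offcut: bystander: a short offcut of the same brass, 32 x 48 x 20 mm; origin at the centre of its underside
- flux_tin: bystander: a flux tin, 68 mm in diameter, 75 mm high, upright behind the fixture; origin at the centre of its underside
- spanner: bystander: a spanner about 170 mm long lying on the bench to the left, along its x; origin under its middle
- firebrick: bystander: a firebrick, 114 x 230 x 64 mm, on the bench to the far left; origin at the centre of its underside
Mind the look-alikes: they are no part of the job. Leave any pink look-alike of the part that bears bar_center alone.

How it is judged:
On the way, in this order (a step that is already met when the one before it is completed fails the run):
1. the bar lies flat on the plate against both pins, let go (x of bar_center in the frame of plate between -0.005 and 0.005 m and y of bar_center in the frame of plate between -0.015 and 0.015 m and z of bar_center in the frame of plate between 0.006 and 0.014 m and angle between the y axis of bar_center and the y axis of plate, either way round below 0.08 rad and angle between the z axis of bar_center and the z axis of plate, either way round below 0.08 rad and contact force between the fingers and bar below 0.1 N), for 0.2 s.
2. the clamp arm is swung over the bar to its stop (value of joint clamp_arm below 0.06 rad), for 0.1 s.
3. the knob has slipped by a click with the pad pressed on the bar (value of joint knob above 0.48 rad and contact force between spindle and bar above 8 N), for 0.1 s.
At the end, for the whole second after the job is handed in: bar flat on the plate, centre within 5 mm (up the slope) and 15 mm (along the pins) of its place, within 0.08 rad; arm within 0.06 rad of its stop; knob slipped 1 to 3 clicks (0.48 to 2.05 rad); pad pressing the bar with over 8 N; all at rest, let go (all of step 3 and x of bar_center in the frame of plate between -0.005 and 0.005 m and y of bar_center in the frame of plate between -0.015 and 0.015 m and z of bar_center in the frame of plate between 0.006 and 0.014 m and angle between the y axis of bar_center and the y axis of plate, either way round below 0.08 rad and angle between the z axis of bar_center and the z axis of plate, either way round below 0.08 rad and value of joint clamp_arm below 0.06 rad and value of joint knob below 2.05 rad and linear speed of bar below 0.01 m/s); the robot touches nothing.
It fails at once if the knob is driven on past three clicks (value of joint knob above 2.09 rad).
It fails at once if a bystander is moved more than 25 mm (distance of any of offcut, flux_tin, spanner, firebrick from where it was at the start of the episode above 0.025 m).
It also fails if it takes over 61 s, if anything falls off the work surface, if the arm or the gripper's body presses on something with over 40 N, if the wrist force passes 120 N, or if a joint passes its speed limit or range.

ROBOT

A 6-joint arm with a two-finger parallel gripper is mounted at the origin on the work surface. World frame = base frame: x ahead of the robot, y to its left, z up, the work surface at z = 0. Lengths are in m, angles in rad, forces in N, time in s.
With the tool pointing down it reaches from about 0.35 to 0.775 m from the base axis. Payload 5.5 kg.
Tool frame: the origin (TCP) lies at the very end of the fingers, on their centre line; the grasp point (between the pads) lies 19 mm behind it; z points along the fingers, y is the line along which they close (so a half turn about z gives the same grasp; the last joint's range is limited). The gripper opens to 85 mm and grips with 20 to 120 N. Pads are 22 mm wide; open, the fingers measure 114 mm over their backs; the gripper's body (76 mm by 85 mm) begins 54 mm behind the grasp point. The pads swing forward as they close: fully open they stand 13 mm farther back than shut.
Start: joints at [-1.277, 0.313, 0.046, 1.304, 0, 1.431], TCP at [0.242, -0.522, 0.231] pointing down, gripper open.
Joint ranges: [-2.76, 2.76], [-0.86, 1.69], [-1.03, 1.26], [-2.2, 2.34], [-1.47, 1.5], [-3.14, 3.14]. Speed limits (rad/s): [2.57, 2.57, 3.14, 3.14, 3.14, 3.14].

INTERFACE

Orientations are given as a unit quaternion [w, x, y, z].
In Python, from workcell import env gives the robot as it stands. The module is installed in compiled form; this text tells all that it offers.
- The arm moves only by the tool jog_arm, never from a script. Its arguments are lists of equal length, an entry for each row: "gripper": the opening, from 0 (shut) to 1 (fully open); "offset": the shift along the world's x, y, z in cm, a list of three; "twist": the turn about the world's z in degrees. In form: {"gripper": [gripper, ...], "offset": [[dx, dy, dz], ...], "twist": [twist, ...]}. A call has exactly 8 rows; each row is the pose to reach, as a shift and turn from the pose commanded when the call began; what a row does not reach only later rows make up. A row lasts 1/8 s, in which the tool goes at most 62.5 mm and 10.7 degrees, less where a joint would pass 70% of its speed; a pose out of reach is approached as far as the arm can. A call with a gripper value outside its range is refused whole. The fingers move at their own pace and stop on an object; "squeeze" is the grip in N (left out, the last holds). Time passes only in rows, so rows that repeat a pose let the fingers close, or fill a call up. It gives the time, the measured TCP pose, the force, the opening and the grip force at its end, in the units of the state.
- env.get_state(): the state, without advancing time (a new reading comes with each control period).
- env.read_camera(name): name is "scene" or "top" or "wrist"; returns a dict with "image" (420x560x3 uint8, red, green, blue), "z_map" (420x560 float32, m along the optical axis (not along the pixel's ray), 0 where there is no reading), "fovy" (degrees; the focal length in pixels is half the picture's height over the tangent of half this angle, whatever the lens; pixels are square), "cx", "cy" (the principal point, pixels), "cam_to_world" (4x4, takes a point from camera to world coordinates). Camera axes: x right, y up, looking along -z (the intrinsics and any distortion apply to the point x, -y, -z); pixel columns grow to the right and rows downward; lengths in m; the calibration is good to about 2 mm. A picture is of the moment at which its call begins.
- env.hand_in(): hands the job in; it is judged then, once.
The state is a dict: "clock": time; "joint_pos": joint angles; "qvel": joint speeds; "tau": joint torques, N m; "tcp_pos": TCP position; "orientation": TCP orientation; "wrist_force": force on the tool from outside, world axes, zero at the start; "ft_torque": the same for the moment, N m; "finger_gap": finger opening in m; "grip_force": force on a finger pad.
Only numpy, scipy, OpenCV 4.12 (cv2) and the standard library are available. Lean on these libraries where they do the work, as an engineer would, in place of code of your own. Each camera call takes 0.05 s, during which the arm holds its last target. There are 200 camera calls.

## Working session

There is one attempt and no reset: what is moved stays moved. The work goes in short steps, Python scripts to look and compute and a tool call to move; the robot and the scene stay as the last step left them, time stands still between calls to the robot, and variables do not carry over. Pictures are saved under pics/ and viewed, at most 10 in all, crops included, and the job is handed in when it is done.

Besides the shell and the picture viewer there is one more tool, called after ">>>" as a command line: name --pt "numbers of a row" for each row, then --argument value for the rest. jog_arm: Moves the arm, as the interface text tells. Its arguments: {"type":"object","properties":{"gripper":{"type":"array"},"offset":{"type":"array"},"twist":{"type":"array"},"squeeze":{"type":"number"}},"required":["gripper","offset","twist"]}

```bash
mkdir -p pics
cat > h.py <<'E'
import numpy as np, cv2
from workcell import env
def cap(n,save=None):
    c=env.read_camera(n)
    if save: cv2.imwrite('pics/'+save,c['image'][:,:,::-1])
    return c
def world(c):
    h,w=c['z_map'].shape; f=h/2/np.tan(np.radians(c['fovy']/2))
    v,u=np.mgrid[:h,:w]; z=c['z_map'].astype(float)
    P=np.stack([(u-c['cx'])/f*z,-(v-c['cy'])/f*z,-z,np.ones_like(z)],-1)
    return (P@np.array(c['cam_to_world']).T)[...,:3]
E
python3 - <<'E'
from h import *
for n in('scene','top'):
    c=cap(n,n+'0.png'); print({k:v for k,v in c.items() if k not in('image','z_map')}, (c['z_map']==0).mean())
    np.savez(n+'0.npz',W=world(c),im=c['image'])
print(env.get_state())
E
```

```text
{'fovy': 55.23431977573613, 'cx': 281.51687267955975, 'cy': 207.7392427819508, 'cam_to_world': array([[-0.696605  , -0.584112  ,  0.4165989 ,  1.05984438],
       [ 0.71743554, -0.57138338,  0.39850632,  0.5040291 ],
       [ 0.00526537,  0.57648435,  0.81709122,  1.03265625],
       [ 0.        ,  0.        ,  0.        ,  1.        ]])} 0.004289965986394558
{'fovy': 54.59104251050682, 'cx': 273.3485330740178, 'cy': 216.14602916130139, 'cam_to_world': array([[ 0.02144131,  0.99561164, -0.09109191,  0.49428304],
       [-0.99974912,  0.02076124, -0.00840683,  0.04810057],
       [-0.00647876,  0.09124931,  0.995807  ,  1.01574116],
       [ 0.        ,  0.        ,  0.        ,  1.        ]])} 0.003860544217687075
{'clock': 0.1, 'joint_pos': array([-1.27661877e+00,  3.13934276e-01,  4.50905508e-02,  1.30359540e+00,
       -2.50281301e-06,  1.43121800e+00]), 'qvel': array([-4.25967416e-06, -3.54962911e-03,  2.23076902e-03, -1.56128994e-05,
        4.18984956e-04, -1.55982561e-03]), 'tau': array([ 2.36574677e-03, -4.81726921e+01,  2.99242508e+01,  1.27460336e-02,
       -1.86603975e-04, -5.88465767e-06]), 'tcp_pos': array([ 0.24153095, -0.52131153,  0.2304921 ]), 'orientation': array([-8.18849127e-04,  9.76573687e-01,  2.15181688e-01, -6.46782491e-05]), 'wrist_force': array([-0.31552079,  0.37245608, -0.26169919]), 'ft_torque': array([ 0.01227689, -0.00532179,  0.00712892]), 'grip_force': 0.0, 'finger_gap': 0.0854458710224023}
```

View pics/top0.png

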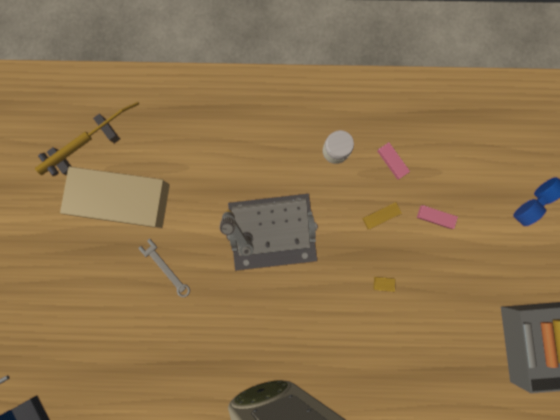

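View pics/scene0.png

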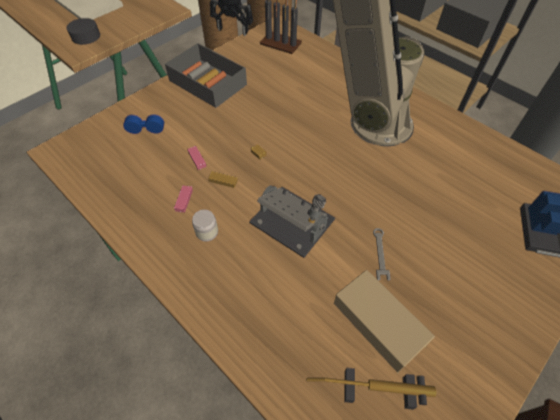

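Run:
```python
from h import *
from scipy import ndimage as nd
out={}
for n in('top','scene'):
    d=np.load(n+'0.npz'); W,im=d['W'],d['im']
    hsv=cv2.cvtColor(im,cv2.COLOR_RGB2HSV)
    if n=='top':
        for p in((300,100),(450,300),(250,330)): print('bench',W[p[1],p[0]].round(4))
        print('hsv bar',hsv[216,382],'off',hsv[284,385],'wood',hsv[250,400],hsv[216,350])
    # bar by height over bench
    H=W[...,2]
    m=((H>.012)&(H<.03)&(hsv[...,1]>170)&(W[...,1]<.0)).astype(np.uint8)
    m[~((W[...,0]>.35)&(W[...,0]<.75)&(W[...,1]>-.45))]=0
    k,l,st,ce=cv2.connectedComponentsWithStats(m)
    for i in range(1,k):
        if st[i,4]>40:
            P=W[l==i]; r=cv2.minAreaRect((P[:,:2]*1000).astype(np.float32)); print(n,'comp',ce[i].round(1),st[i,4],im[l==i].mean(0).round(),r,np.median(P[:,2]).round(4))
    # plate plane
    box=(W[...,0]>.3)&(W[...,0]<.75)&(W[...,1]>-.1)&(W[...,1]<.25)&(H>.045)&(H<.14)
    P=W[box]; g=None; rng=np.random.default_rng(0); best=0
    for _ in range(2000):
        a=P[rng.choice(len(P),3,False)]; nn=np.cross(a[1]-a[0],a[2]-a[0]); L=np.linalg.norm(nn)
        if L<1e-5: continue
        nn/=L; nn*=np.sign(nn[2])
        if abs(np.degrees(np.arccos(nn[2]))-30)>6: continue
        s=(abs((P-a[0])@nn)<.002).sum()
        if s>best: best,g=s,(nn,a[0])
    q=P[abs((P-g[1])@g[0])<.0025]; c=q.mean(0); nn=np.linalg.svd(q-c)[2][2]; nn*=np.sign(nn[2])
    print(n,'plane',nn.round(4),np.degrees(np.arccos(nn[2])).round(2),'yaw of upslope',np.degrees(np.arctan2(-nn[1],-nn[0])).round(2),c.round(4),best)
    ux=np.array([-nn[0],-nn[1],0]);ux/=np.linalg.norm(ux); uy=np.cross([0,0,1],ux); X=np.cross(uy,nn)
    # point on plane at z=.078
    S=np.stack([(q-c)@X,(q-c)@uy],1)
    r=cv2.minAreaRect((S*1000).astype(np.float32)); print(' face rect mm',r, np.percentile(S,[0.5,99.5],0).round(4))
d=np.load('top0.npz');im=d['im'][:,:,::-1]
a=cv2.resize(im[120:310,340:480],None,fx=3,fy=3);b=cv2.resize(im[185:280,215:330],None,fx=3.3,fy=3.3)
o=np.zeros((570,800,3),np.uint8);o[:570,:420]=a;o[:b.shape[0],420:420+b.shape[1]]=b
cv2.imwrite('pics/crop.png',o)
```

```text
bench [ 0.888  -0.0054  0.0015]
bench [ 0.3897 -0.3809  0.0004]
bench [0.3066 0.1077 0.0004]
hsv bar [ 21 179 148] off [ 21 180 149] wood [ 17 134 133] [ 18 131 150]
top comp [381.7 215.3] 403 [148. 116.  45.] ((593.1574096679688, -209.85653686523438), (27.36667251586914, 88.5743179321289), 27.459150314331055) 0.0207
top comp [384.2 283.8] 229 [149. 117.  45.] ((427.079833984375, -215.4561767578125), (46.454193115234375, 28.14604949951172), 85.54996490478516) 0.0207
top plane [-0.4946 -0.069   0.8664] 29.96 yaw of upslope 7.94 [0.5556 0.0512 0.0885] 2532
 face rect mm ((-3.9678306579589844, 8.321441650390625), (195.19265747070312, 121.69609069824219), 89.65225219726562) [[-0.0639 -0.0822]
 [ 0.0549  0.0946]]
scene plane [-0.4943 -0.0659  0.8668] 29.91 yaw of upslope 7.59 [0.5583 0.0552 0.0915] 962
 face rect mm ((-8.620601654052734, 5.031364440917969), (197.06919860839844, 124.62638092041016), 89.46881103515625) [[-0.0672 -0.0871]
 [ 0.053   0.1026]]
```

View pics/crop.png

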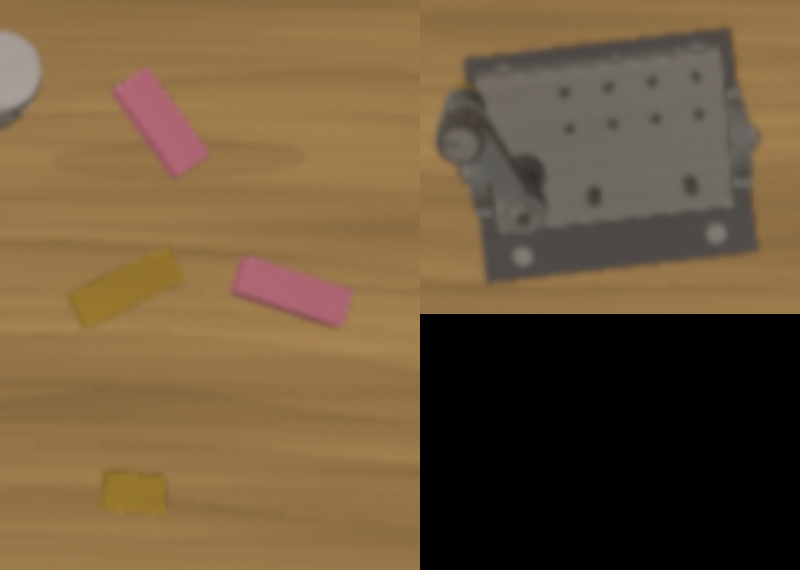

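Run:
```python
from h import *
d=np.load('top0.npz');W,im=d['W'],d['im']
nn=np.array([-.4945,-.068,.8665]);nn/=np.linalg.norm(nn);c=np.array([.5556,.0512,.0885])
ux=np.array([-nn[0],-nn[1],0]);ux/=np.linalg.norm(ux); Y=np.cross([0,0,1],ux); X=np.cross(Y,nn)
cam=np.array([.49428,.0481,1.01574])
g=cv2.cvtColor(im,cv2.COLOR_RGB2GRAY)
pin=[]
for (u,v) in((267.7,244),(296.8,241)):
    y0,x0=int(v)-6,int(u)-6; p=g[y0:y0+13,x0:x0+13]; w=np.clip(np.median(p)-12-p.astype(float),0,None)
    vv,uu=np.mgrid[y0:y0+13,x0:x0+13]; print('px',(uu*w).sum()/w.sum(),(vv*w).sum()/w.sum())
    # ray through pixel from W
    pw=W[int(round(v)),int(round(u))]; r=pw-cam
    t=((c+nn*.008-cam)@nn)/(r@nn); q=cam+t*r; pin.append(q); print(q.round(4))
m=(pin[0]+pin[1])/2; print('dist',np.linalg.norm(pin[0]-pin[1]))
O=m-nn*.008; O=O+X*.021; print('O from pins',O.round(4)); 
t=(.078-c[2])/X[2]; O2=c+X*t; O2=O2+Y*((O-O2)@Y); print('O from z=.078',O2.round(4)); print('X',X.round(4),'Y',Y.round(4))
# post/arm points
P=W.reshape(-1,3); R=(P-O2)@np.stack([X,Y,nn],1)
H=R[:,2]; 
k=(H>.088)&(H<.105)&(abs(R[:,0])<.15)&(abs(R[:,1]-.06)<.12); print('knob top',np.median(R[k],0).round(4),k.sum())
k=(H>.062)&(H<.07)&(abs(R[:,0])<.15)&(abs(R[:,1]-.06)<.12); print('hub bolt',np.median(R[k],0).round(4),k.sum())
np.savez('plate.npz',O=O2,R=np.stack([X,Y,nn],1))
from scipy.spatial.transform import Rotation as T
for q in ([-8.18849127e-04,9.76573687e-01,2.15181688e-01,-6.46782491e-05],):
    M=T.from_quat(np.r_[q[1:],q[0]]).as_matrix(); print('tool x',M[:,0],'tool y ang',np.degrees(np.arctan2(M[1,1],M[0,1])))
```

```text
px 267.3862212943633 243.94154488517745
[0.5155 0.067  0.0761]
px 296.5919282511211 240.68161434977577
[5.239e-01 3.000e-04 7.560e-02]
dist 0.06722400472071964
O from pins [0.5417 0.0366 0.0794]
O from z=.078 [0.5392 0.0363 0.078 ]
X [0.8584 0.118  0.4992] Y [-0.1362  0.9907  0.    ]
knob top [0.0789 0.1098 0.0976] 190
hub bolt [0.0034 0.0814 0.0649] 53
tool x [9.07393674e-01 4.20281655e-01 2.26076522e-04] tool y ang -65.14760742936575
```

The long yellow brass bar at top-view (382,215) measures about 90 × 30 mm, so that is the workpiece. The short one at (384,284) is the offcut, and the pink ones at (393,161) and (437,217) are look-alikes; the crop confirms this. The fixture's two pins are at (267,244) and (297,241), and the arm points up-slope.

>>> jog_arm --gripper '[1, 1, 1, 1, 1, 1, 1, 1]' --pt "35.1 31.2 -8" --pt "35.1 31.2 -8" --pt "35.1 31.2 -8" --pt "35.1 31.2 -8" --pt "35.1 31.2 -8" --pt "35.1 31.2 -8" --pt "35.1 31.2 -8" --pt "35.1 31.2 -8" --twist '[92.6, 92.6, 92.6, 92.6, 92.6, 92.6, 92.6, 92.6]' --squeeze 60

```text
clock: 1.1
tcp_pos: [0.594, -0.2072, 0.15]
orientation: [-0.001, 0.564, 0.826, 0.0]
wrist_force: [0.5, -0.2, 0.3]
finger_gap: 0.0854
grip_force: 0.0
```

>>> jog_arm --gripper '[1, 1, 1, 1, 1, 1, 1, 1]' --pt "0 0 0" --pt "0 0 0" --pt "0 0 0" --pt "0 0 0" --pt "0 0 0" --pt "0 0 0" --pt "0 0 0" --pt "0 0 0" --twist '[0, 0, 0, 0, 0, 0, 0, 0]'

```text
clock: 2.1
tcp_pos: [0.5927, -0.2098, 0.1513]
orientation: [0.0, 0.568, 0.823, 0.0]
wrist_force: [-0.4, -0.4, 0.2]
finger_gap: 0.0857
grip_force: 0.0
```

```bash
cat >> h.py <<'E'
from scipy.spatial.transform import Rotation as T
def st():
    s=env.get_state(); q=s['orientation']; M=T.from_quat(np.r_[q[1:],q[0]]).as_matrix()
    print('t',round(s['clock'],2),'tcp',s['tcp_pos'].round(4),'yaw',np.degrees(np.arctan2(M[1,1],M[0,1])).round(1),'F',s['wrist_force'].round(1),'M',s['ft_torque'].round(2),'gap',round(s['finger_gap'],4),'grip',round(s['grip_force'],1),'q',s['joint_pos'].round(2))
    return s
E
python3 - <<'E'
from h import *
st(); c=cap('wrist','w1.png'); W=world(c); hsv=cv2.cvtColor(c['image'],cv2.COLOR_RGB2HSV)
H=W[...,2]; m=((H>.014)&(H<.028)&(hsv[...,1]>150)).astype(np.uint8)
k,l,s,ce=cv2.connectedComponentsWithStats(m)
for i in range(1,k):
    if s[i,4]>300:
        P=W[l==i]; print(ce[i].round(1),s[i],c['image'][l==i].mean(0).round(),cv2.minAreaRect((P[:,:2]*1000).astype(np.float32)),np.median(P[:,2]).round(4))
E
```

```text
t 2.1 tcp [ 0.5927 -0.2098  0.1513] yaw 20.8 F [-0.4 -0.4  0.2] M [-0.   -0.01  0.  ] gap 0.0857 grip 0.0 q [-0.47  0.45  0.05  1.17  0.    0.74]
[ 79.5 133.8] [  50   97   61   74 2875] [178. 126.  45.] ((425.7678527832031, -215.2923583984375), (48.24836349487305, 32.84720230102539), 86.22852325439453) 0.0204
[282.3 199.9] [ 257  145   51  112 4269] [189. 135.  48.] ((592.20947265625, -209.80740356445312), (32.01759338378906, 90.12921905517578), 27.01424217224121) 0.0204
```

>>> jog_arm --gripper '[1, 1, 1, 1, 1, 0, 0, 0]' --pt "0 0 -6" --pt "0 0 -10" --pt "0 0 -14.0" --pt "0 0 -14.6" --pt "0 0 -14.6" --pt "0 0 -14.6" --pt "0 0 -14.6" --pt "0 0 -14.6" --twist '[6.2, 6.2, 6.2, 6.2, 6.2, 6.2, 6.2, 6.2]' --squeeze 60

```text
clock: 3.15
tcp_pos: [0.5931, -0.2102, 0.0064]
orientation: [0.001, 0.523, 0.853, -0.0]
wrist_force: [-4.6, -2.3, 3.7]
finger_gap: 0.0321
grip_force: 2.3
```

>>> jog_arm --gripper '[0, 0, 0, 0, 0, 0, 0, 0]' --pt "0 0 0" --pt "0 0 0" --pt "0 0 0" --pt "0 0 4" --pt "0 0 10" --pt "0 0 16" --pt "0 0 18" --pt "0 0 18" --twist '[0, 0, 0, 0, 0, 0, 0, 0]'

```text
clock: 4.15
tcp_pos: [0.5934, -0.2101, 0.1869]
orientation: [0.002, 0.522, 0.853, 0.0]
wrist_force: [-0.1, 0.3, -5.1]
finger_gap: 0.0301
grip_force: 61.0
```

Run:
```python
from h import *
st(); c=cap('wrist','w2.png'); W=world(c); hsv=cv2.cvtColor(c['image'],cv2.COLOR_RGB2HSV)
H=W[...,2]; m=((H>.1)&(hsv[...,1]>150)).astype(np.uint8)
k,l,s,ce=cv2.connectedComponentsWithStats(m)
for i in range(1,k):
    if s[i,4]>300:
        P=W[l==i]; print(ce[i].round(1),s[i],c['image'][l==i].mean(0).round(),cv2.minAreaRect((P[:,:2]*1000).astype(np.float32)),np.percentile(P[:,2],[5,50,95]).round(4))
```

```text
t 4.15 tcp [ 0.5934 -0.2101  0.1869] yaw 27.0 F [-0.1  0.3 -5.1] M [-0.04  0.01 -0.04] gap 0.0301 grip 61.0 q [-0.47  0.43  0.11  1.25  0.    0.63]
[283.5 265.4] [  242   168    84   203 15592] [200. 144.  52.] ((587.8857421875, -198.41282653808594), (32.22146987915039, 105.66525268554688), 26.938554763793945) [0.1993 0.2005 0.2015]
```

View pics/w2.png

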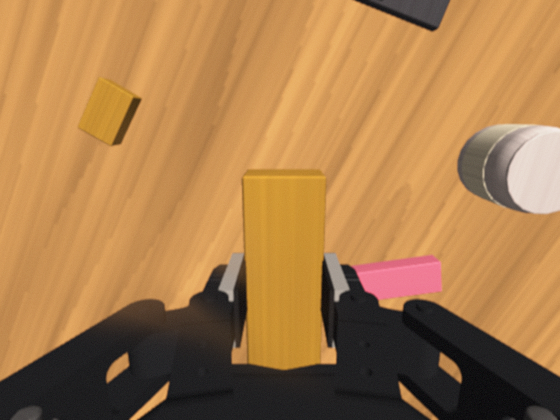

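The bar is gripped squarely, spanning wrist pixels (243–325, 170–367). Next I carry it over the plate.

>>> jog_arm --gripper '[0, 0, 0, 0, 0, 0, 0, 0]' --pt "-0.5 4 0" --pt "-2 10 0" --pt "-3.5 16 0" --pt "-5 22 0" --pt "-5.2 24.7 0" --pt "-5.2 24.7 -2" --pt "-5.2 24.7 -4" --pt "-5.2 24.7 -4" --twist '[-4, -8, -12, -16, -19.2, -19.2, -19.2, -19.2]'

```text
clock: 5.2
tcp_pos: [0.5374, 0.0377, 0.1414]
orientation: [-0.003, 0.657, 0.754, -0.002]
wrist_force: [0.4, -0.0, -4.1]
finger_gap: 0.0305
grip_force: 60.8
```

Run:
```python
from h import *
st(); c=cap('wrist','w3.png')
```

```text
t 5.2 tcp [0.5374 0.0377 0.1414] yaw 7.8 F [ 0.4 -0.  -4.1] M [ 0.    0.01 -0.04] gap 0.0305 grip 60.8 q [-0.08  0.29 -0.21  1.08  0.    1.36]
```

View pics/w3.png

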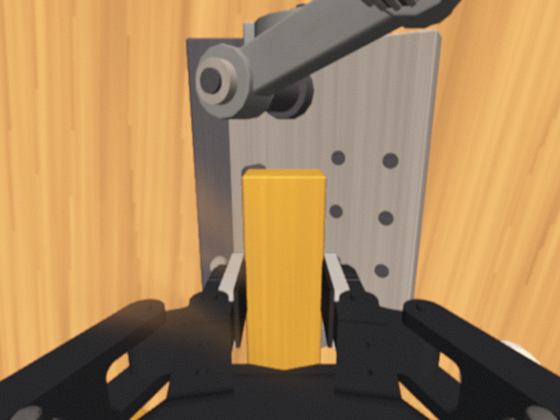

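>>> jog_arm --gripper '[0, 0, 0, 0, 0, 0, 0, 0]' --pt "0 0 -0.5" --pt "0 0 -1.5" --pt "0 0 -2.5" --pt "0 0 -3.3" --pt "0 0 -4" --pt "0 0 -4.4" --pt "0 0 -4.4" --pt "0 0 -4.4" --twist '[0, 0, 0, 0, 0, 0, 0, 0]'

```text
clock: 6.25
tcp_pos: [0.5409, 0.0372, 0.1016]
orientation: [0.0, 0.657, 0.754, 0.0]
wrist_force: [0.2, -0.3, -3.7]
finger_gap: 0.0306
grip_force: 60.9
```

>>> jog_arm --gripper '[0, 0, 0, 0, 0.54, 0.54, 0.54, 0.54]' --pt "0 0 -0.3" --pt "0 0 -0.5" --pt "0 0 -0.5" --pt "0 0 -0.5" --pt "0 0 -0.5" --pt "0 0 -0.5" --pt "0 0 -0.4" --pt "0 0 0" --twist '[0, 0, 0, 0, 0, 0, 0, 0]'

```text
clock: 7.25
tcp_pos: [0.5407, 0.0372, 0.1016]
orientation: [0.0, 0.657, 0.754, 0.0]
wrist_force: [-0.0, 0.4, 0.1]
finger_gap: 0.0463
grip_force: 0.0
```

>>> jog_arm --gripper '[0.54, 0.54, 0.54, 0.54, 0.54, 0.54, 0.54, 0.54]' --pt "0 0 0.3" --pt "0 0 0.8" --pt "0 0 1.5" --pt "0 0 3" --pt "0 0 6" --pt "0 0 10" --pt "0 0 11" --pt "0 0 11" --twist '[0, 0, 0, 0, 0, 0, 0, 0]'

```text
clock: 8.25
tcp_pos: [0.5412, 0.0372, 0.2124]
orientation: [0.001, 0.657, 0.754, 0.001]
wrist_force: [0.1, 0.4, -0.4]
finger_gap: 0.0464
grip_force: 0.0
```

```bash
cat >> h.py <<'E'
def bar(n='wrist',save=None):
    c=cap(n,save); W=world(c); d=np.load('plate.npz'); L=(W-d['O'])@d['R']; hsv=cv2.cvtColor(c['image'],cv2.COLOR_RGB2HSV)
    m=((hsv[...,1]>150)&(abs(hsv[...,0].astype(int)-20)<5)&(abs(L[...,0])<.08)&(abs(L[...,1])<.09)&(L[...,2]>.012)&(L[...,2]<.05)).astype(np.uint8)
    k,l,s,ce=cv2.connectedComponentsWithStats(m)
    for i in range(1,k):
        if s[i,4]>60:
            P=L[l==i]; A=np.c_[P[:,:2],np.ones(len(P))]; f=np.linalg.lstsq(A,P[:,2],rcond=None)[0]
            print(n,ce[i].round(0),s[i,4],cv2.minAreaRect((P[:,:2]*1000).astype(np.float32)),'z',np.percentile(P[:,2],[5,50,95]).round(4),'slope',f[:2].round(3))
E
python3 - <<'E'
from h import *
st(); bar('wrist','w4.png'); bar('top')
E
```

```text
t 8.25 tcp [0.5412 0.0372 0.2124] yaw 7.8 F [ 0.1  0.4 -0.4] M [ 0.04 -0.01 -0.07] gap 0.0464 grip 0.0 q [-0.08  0.25 -0.08  1.23 -0.    1.36]
wrist [273. 203.] 4437 ((2.062671661376953, 1.8263931274414062), (32.906837463378906, 89.41551208496094), 0.38839855790138245) z [0.015  0.0194 0.0204] slope [-0.064 -0.001]
```

View pics/w4.png

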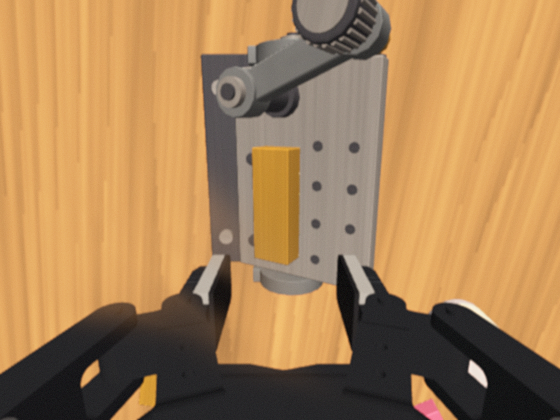

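The bar lies flat at wrist pixels (253–300, 147–264), and the pins at (250,159) and (252,240) are close against its lower side. I'll measure the pin offset numerically.

Run:
```python
from h import *
c=cap('wrist'); W=world(c); d=np.load('plate.npz'); L=(W-d['O'])@d['R']; hsv=cv2.cvtColor(c['image'],cv2.COLOR_RGB2HSV)
for y in(-.034,.034):
    m=(abs(L[...,1]-y)<.014)&(L[...,0]<-.008)&(L[...,0]>-.04)&(L[...,2]>.010)&(L[...,2]<.017)&(hsv[...,1]<120)
    P=L[m]; print(len(P),P.min(0).round(4),P.max(0).round(4),np.median(P,0).round(4))
m=(hsv[...,1]>150)&(abs(L[...,0])<.03)&(abs(L[...,1])<.04)&(L[...,2]>.017)
print('bar top x range',np.percentile(L[m][:,0],[1,99]).round(4))
m=(abs(L[...,1])<.03)&(L[...,0]>.025)&(L[...,0]<.06)&(abs(L[...,2])<.006);P=L[m];print('face z',np.median(P[:,2]).round(4))
K=(L[...,2]>.092)&(L[...,2]<.105);P=L[K];print('knob top',len(P),P.min(0).round(4),P.max(0).round(4))
```

```text
49 [-0.0241 -0.036   0.0109] [-0.0186 -0.0259  0.0151] [-0.021  -0.0308  0.0135]
63 [-0.0237  0.0322  0.0124] [-0.0115  0.0465  0.017 ] [-0.0201  0.0374  0.0136]
bar top x range [-0.0131  0.0178]
face z -0.0004
knob top 3243 [-0.3319 -0.224   0.092 ] [0.1021 0.114  0.1048]
```

Run:
```python
from h import *
d=np.load('plate.npz'); R=d['R']; O=d['O']+R@[.0015,.003,.0]; np.savez('plate2.npz',O=O,R=R)
yawP=np.degrees(np.arctan2(R[1,0],R[0,0])); print(O.round(4),yawP)
prev=None
for a in (1.91,1.91,1.7,1.5,1.3,1.1,.9,.7,.5,.3,.15,.05,0):
    clear=.02 if prev is None else 0
    b=np.array([np.cos(a),np.sin(a),0])  # behind direction (increasing a)
    bw=R@b; bh=bw.copy(); bh[2]=0; bh/=np.linalg.norm(bh)
    p=O+R@(np.array([.08*np.sin(a),.08-.08*np.cos(a),.076])+.015*b)+bh*(.0145+clear)
    yaw=np.degrees(np.arctan2(bh[1],bh[0]))
    print(a,(p*100).round(2),'yaw',round(yaw,1),'knob',((O+R@[.08*np.sin(a),.08-.08*np.cos(a),.0845])*100).round(2)); prev=p
```

```text
[0.5401 0.0395 0.0787] 7.82978723472357
1.91 [53.21 19.36 17.98] yaw 114.8 knob [54.86 14.82 18.96]
1.91 [54.05 17.54 17.98] yaw 114.8 knob [54.86 14.82 18.96]
1.7 [55.11 16.17 18.32] yaw 104.3 knob [55.41 13.25 19.16]
1.5 [55.87 14.68 18.5 ] yaw 94.3 knob [55.67 11.68 19.18]
1.3 [56.36 13.07 18.51] yaw 84.3 knob [55.65 10.09 19.04]
1.1 [56.58 11.4  18.36] yaw 74.0 knob [55.36  8.54 18.76]
0.9 [56.51  9.74 18.05] yaw 63.3 knob [54.8   7.11 18.32]
0.7 [56.17  8.14 17.61] yaw 52.0 knob [54.    5.84 17.77]
0.5 [55.56  6.65 17.03] yaw 40.1 knob [52.99  4.79 17.11]
0.3 [54.69  5.34 16.36] yaw 27.5 knob [51.81  4.   16.38]
0.15 [53.89  4.5  15.8 ] yaw 17.7 knob [50.85  3.6  15.79]
0.05 [53.29  4.02 15.41] yaw 11.1 knob [50.18  3.43 15.4 ]
0 [52.98  3.8  15.21] yaw 7.8 knob [49.83  3.37 15.2 ]
```

>>> jog_arm --gripper '[0.5, 0.3, 0, 0, 0, 0, 0, 0]' --pt "0 0 5" --pt "0 1 8" --pt "0 6 8" --pt "-0.9 11 8" --pt "-0.9 15.7 8" --pt "-0.9 15.7 8" --pt "-0.9 15.7 8" --pt "-0.9 15.7 8" --twist '[10.5, 21, 31.5, 42, 52.5, 63, 73.5, 84]'

```text
clock: 9.4
tcp_pos: [0.531, 0.1944, 0.2897]
orientation: [-0.001, -0.019, 1.0, -0.0]
wrist_force: [-0.3, 0.0, -0.3]
finger_gap: 0.0001
grip_force: 0.0
```

>>> jog_arm --gripper '[0, 0, 0, 0, 0, 0, 0, 0]' --pt "0 0 -2" --pt "0 0 -6" --pt "0 0 -10" --pt "0 0 -11.2" --pt "0 0 -11.2" --pt "0.8 -1.8 -11.2" --pt "1.3 -2.5 -11.1" --pt "1.9 -3.2 -10.9" --twist '[10.5, 20, 20, 20, 20, 20, 17, 12]'

```text
clock: 10.4
tcp_pos: [0.5513, 0.1618, 0.184]
orientation: [0.001, -0.119, 0.993, 0.001]
wrist_force: [-2.9, 2.9, -1.0]
finger_gap: -0.0
grip_force: 1.5
```

```bash
cat >> h.py <<'E'
def knob():
    c=cap('scene'); W=world(c); d=np.load('plate2.npz'); L=(W-d['O'])@d['R']
    m=(L[...,2]>.0945)&(L[...,2]<.1005)&(L[...,0]>-.03)&(L[...,0]<.11)&(L[...,1]>-.03)&(L[...,1]<.14)
    P=L[m]; print('scene knob-height pts',len(P),P.min(0).round(4) if len(P) else '',P.max(0).round(4) if len(P) else '')
E
python3 - <<'E'
from h import *
st(); knob()
E
```

```text
t 10.4 tcp [0.5513 0.1618 0.184 ] yaw 103.6 F [-2.9  2.9 -1. ] M [ 0.61  0.55 -0.04] gap -0.0 grip 1.5 q [ 0.14  0.33 -0.05  1.19  0.   -0.09]
scene knob-height pts 46 [0.0825 0.0771 0.0948] [0.1029 0.1333 0.1004]
```

>>> jog_arm --gripper '[0, 0, 0, 0, 0, 0, 0, 0]' --pt "0.4 -0.7 0.1" --pt "0.76 -1.5 0.18" --pt "1.03 -2.3 0.2" --pt "1.25 -3.1 0.2" --pt "1.4 -3.93 0.13" --pt "1.47 -4.77 0.04" --pt "1.46 -5.6 -0.1" --pt "1.4 -6.43 -0.27" --twist '[-5, -10, -15, -20, -25, -30.3, -35.6, -41]'

```text
clock: 11.45
tcp_pos: [0.5668, 0.0973, 0.182]
orientation: [0.003, 0.236, 0.972, 0.001]
wrist_force: [1.2, 2.4, 3.8]
finger_gap: -0.0003
grip_force: 1.4
```

>>> jog_arm --gripper '[0, 0, 0, 0, 0, 0, 0, 0]' --pt "-0.15 -0.8 -0.2" --pt "-0.34 -1.6 -0.44" --pt "-0.63 -2.35 -0.7" --pt "-0.95 -3.09 -1.0" --pt "-1.36 -3.75 -1.34" --pt "-1.82 -4.4 -1.7" --pt "-2.35 -4.95 -2.06" --pt "-2.8 -5.37 -2.35" --twist '[-5.5, -11.3, -17, -23, -29.5, -35.8, -42, -47]'

```text
clock: 12.45
tcp_pos: [0.5392, 0.0427, 0.1584]
orientation: [0.003, 0.604, 0.797, 0.001]
wrist_force: [2.5, -0.8, 1.3]
finger_gap: 0.0002
grip_force: 1.1
```

Run:
```python
from h import *
st(); knob()
c=cap('wrist','w5.png')
```

```text
t 12.45 tcp [0.5392 0.0427 0.1584] yaw 15.6 F [ 2.5 -0.8  1.3] M [-0.19 -0.42 -0.02] gap 0.0002 grip 1.1 q [-0.07  0.28 -0.19  1.1  -0.    1.23]
scene knob-height pts 25 [ 0.01   -0.0029  0.0948] [0.0897 0.0179 0.1002]
```

View pics/w5.png

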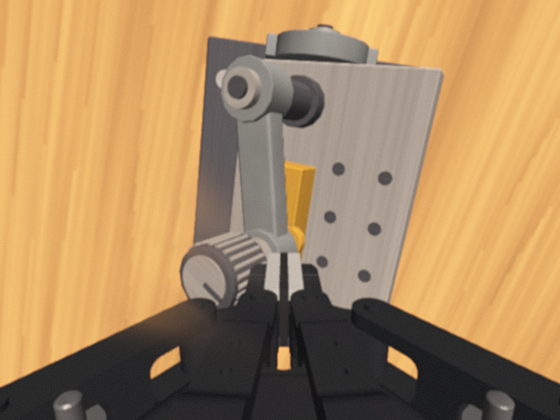

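>>> jog_arm --gripper '[0, 0, 0, 0, 0, 0, 0, 0]' --pt "-0.3 -0.2 -0.2" --pt "-0.5 -0.4 -0.3" --pt "-0.7 -0.5 -0.4" --pt "-0.8 -0.55 -0.5" --pt "-0.9 -0.6 -0.5" --pt "-1.0 -0.6 -0.6" --pt "-1.1 -0.6 -0.6" --pt "-1.1 -0.6 -0.6" --twist '[-2, -4, -6, -8, -8, -8, -8, -8]'

```text
clock: 13.55
tcp_pos: [0.5255, 0.0384, 0.15]
orientation: [-0.0, 0.657, 0.754, -0.0]
wrist_force: [1.6, -0.1, -0.7]
finger_gap: -0.0
grip_force: 0.6
```

>>> jog_arm --gripper '[0, 0, 0, 0, 0, 0, 0, 0]' --pt "-0.05 0 0" --pt "-0.1 0 0" --pt "-0.15 0 0" --pt "-0.2 0 0" --pt "-0.25 0 0" --pt "-0.3 0 0" --pt "-0.3 0 0" --pt "-0.3 0 0" --twist '[0, 0, 0, 0, 0, 0, 0, 0]'

```text
clock: 14.55
tcp_pos: [0.5231, 0.0382, 0.1503]
orientation: [0.0, 0.657, 0.754, 0.0]
wrist_force: [3.5, -0.3, -0.2]
finger_gap: -0.0004
grip_force: 1.6
```

Run:
```python
from h import *
st(); c=cap('wrist'); W=world(c); d=np.load('plate2.npz'); L=(W-d['O'])@d['R']
m=(L[...,2]>.057)&(L[...,2]<.063)&(L[...,1]>.02)&(L[...,1]<.062)&(abs(L[...,0])<.03); P=L[m]
f=np.polyfit(P[:,1]-.08,P[:,0],1); print(len(P),'arm line x vs y: slope',f,'a~',np.degrees(np.arctan(-f[0]))/57.3)
for lo in(.02,.035,.05):
    q=P[(P[:,1]>lo)&(P[:,1]<lo+.012)]; print(lo,np.percentile(q[:,0],[2,98]).round(4))
```

```text
t 14.55 tcp [0.5231 0.0382 0.1503] yaw 7.8 F [ 3.5 -0.3 -0.2] M [ 0.08 -0.8  -0.01] gap -0.0004 grip 1.6 q [-0.08  0.25 -0.24  1.08  0.    1.35]
77 arm line x vs y: slope [-0.00832255  0.00145468] a~ 0.008321742671978393
0.02 [-0.0067  0.0063]
0.035 [-0.0043  0.009 ]
0.05 [-0.0061  0.0089]
```

>>> jog_arm --gripper '[0, 0, 0, 0, 0, 0, 0, 0]' --pt "-0.05 0 0" --pt "-0.1 0 0" --pt "-0.15 0 0" --pt "-0.2 0 0" --pt "-0.25 0 0" --pt "-0.3 0 0" --pt "-0.35 0 0" --pt "-0.4 0 0" --twist '[0, 0, 0, 0, 0, 0, 0, 0]'

```text
clock: 15.6
tcp_pos: [0.522, 0.0382, 0.1512]
orientation: [0.002, 0.657, 0.754, 0.002]
wrist_force: [10.8, 0.5, -1.7]
finger_gap: 0.0001
grip_force: 4.3
```

>>> jog_arm --gripper '[0, 0, 0, 0.6, 0.8, 0.8, 0.8, 0.8]' --pt "1 0 0" --pt "1.5 0 3" --pt "1.5 0 8" --pt "0 -0.4 10" --pt "-2.1 -0.4 11" --pt "-2.1 -0.4 11" --pt "-2.1 -0.4 11" --pt "-2.1 -0.4 11" --twist '[0, 10.5, 21, 31.5, 42, 52.5, 63, 73.5]'

```text
clock: 16.6
tcp_pos: [0.4961, 0.0343, 0.2595]
orientation: [-0.002, 0.073, 0.997, -0.0]
wrist_force: [0.6, 0.1, -0.1]
finger_gap: 0.0683
grip_force: 0.0
```

>>> jog_arm --gripper '[0.8, 0.8, 0.8, 0.8, 0.8, 0.8, 0.8, 0.8]' --pt "0 0 0" --pt "0 0 0" --pt "0 0 0" --pt "0 0 0" --pt "0 0 0" --pt "0 0 0" --pt "0 0 0" --pt "0 0 0" --twist '[10.5, 21, 31.5, 41.5, 41.5, 41.5, 41.5, 41.5]'

```text
clock: 17.6
tcp_pos: [0.4976, 0.0342, 0.2601]
orientation: [-0.0, -0.282, 0.959, 0.0]
wrist_force: [0.6, -0.0, 0.0]
finger_gap: 0.0685
grip_force: 0.0
```

```bash
cat >> h.py <<'E'
def ktop(save=None):
    c=cap('wrist',save); W=world(c); d=np.load('plate2.npz'); L=(W-d['O'])@d['R']
    m=(L[...,2]>.0935)&(L[...,2]<.1015)&(abs(L[...,0])<.03)&(abs(L[...,1])<.035)
    P=L[m]; (x,y),r=cv2.minEnclosingCircle((P[:,:2]*1000).astype(np.float32))
    o=d['O']+d['R']@[x/1000,y/1000,.0845]
    print('knob top n',len(P),'plate mm',round(x,1),round(y,1),'r',round(r,1),'z',np.median(P[:,2]).round(4),'grip pt world cm',(o*100).round(2), 'a',round(np.arctan2(x,80-y),3))
    return c,L,m
E
python3 - <<'E'
from h import *
st(); c,L,m=ktop('w6.png'); bar('wrist')
E
```

```text
t 17.6 tcp [0.4976 0.0342 0.2601] yaw 122.7 F [ 0.6 -0.   0. ] M [ 0.01  0.01 -0.  ] gap 0.0685 grip 0.0 q [-0.09  0.16 -0.08  1.33  0.   -0.66]
knob top n 1363 plate mm -0.2 -0.7 r 15.9 z 0.0976 grip pt world cm [49.82  3.3  15.19] a -0.003
wrist [252. 225.] 1933 ((1.5641698837280273, 1.3392868041992188), (31.55282974243164, 88.37055206298828), 0.11741501837968826) z [0.0173 0.0197 0.0209] slope [-0.045  0.003]
```

View pics/w6.png

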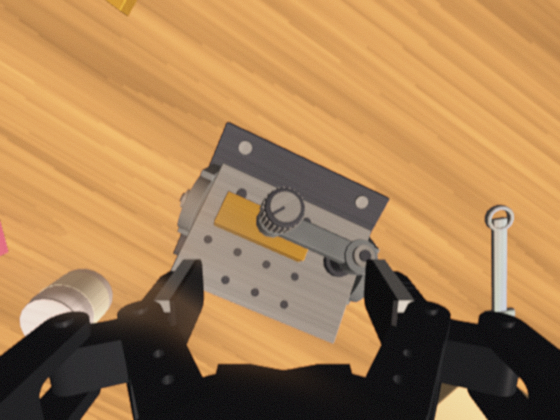

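>>> jog_arm --gripper '[0.8, 0.8, 0.8, 0.8, 0.8, 0, 0, 0]' --pt "0 -0.1 -4" --pt "0 -0.1 -8" --pt "0 -0.1 -11" --pt "0 -0.1 -12" --pt "0 -0.1 -12" --pt "0 -0.1 -12" --pt "0 -0.1 -12" --pt "0 -0.1 -12" --twist '[0, 0, 0, 0, 0, 0, 0, 0]' --squeeze 35

```text
clock: 18.7
tcp_pos: [0.4988, 0.0329, 0.1418]
orientation: [0.001, -0.282, 0.959, -0.001]
wrist_force: [-0.3, -1.1, 4.8]
finger_gap: 0.0314
grip_force: 34.2
```

Run:
```python
from h import *
st()
```

```text
t 18.7 tcp [0.4988 0.0329 0.1418] yaw 122.8 F [-0.3 -1.1  4.8] M [-0.27  0.   -0.15] gap 0.0314 grip 34.2 q [-0.09  0.21 -0.31  1.04 -0.   -0.67]
```

Gripped. First clockwise stroke, 50°.

>>> jog_arm --gripper '[0, 0, 0, 0, 0, 0, 0, 0]' --pt "0 0 0" --pt "0 0 0" --pt "0 0 0" --pt "0 0 0" --pt "0 0 0" --pt "0 0 0" --pt "0 0 0" --pt "0 0 0" --twist '[-6, -13, -20, -27, -34, -41, -48, -50]'

```text
clock: 19.7
tcp_pos: [0.4992, 0.0342, 0.1421]
orientation: [0.002, 0.149, 0.989, 0.002]
wrist_force: [-1.1, -0.9, 7.1]
finger_gap: 0.0289
grip_force: 66.2
```

Run:
```python
from h import *
st()
```

```text
t 19.7 tcp [0.4992 0.0342 0.1421] yaw 72.8 F [-1.1 -0.9  7.1] M [ 1.65 -0.11  0.99] gap 0.0289 grip 66.2 q [-0.09  0.21 -0.31  1.04  0.    0.21]
```

>>> jog_arm --gripper '[0.7, 0.7, 0.8, 0.8, 0.8, 0.8, 0.8, 0.8]' --pt "0 0 0" --pt "0 0 1" --pt "0 0 5" --pt "0 0 9" --pt "0 0 12" --pt "0 0 12" --pt "0 0 12" --pt "0 0 12" --twist '[0, 0, 10, 20, 30, 40, 50, 50]'

```text
clock: 20.7
tcp_pos: [0.4978, 0.0333, 0.2607]
orientation: [0.0, -0.281, 0.96, 0.0]
wrist_force: [0.4, -0.5, -0.3]
finger_gap: 0.0685
grip_force: 0.0
```

```bash
cat >> h.py <<'E'
def mark(f='k.png'):
    c,L,m=ktop(); g=cv2.cvtColor(c['image'],cv2.COLOR_RGB2GRAY).astype(float)
    P=L[m]; (x,y),r=cv2.minEnclosingCircle((P[:,:2]*1000).astype(np.float32))
    dx,dy=L[...,0]*1000-x,L[...,1]*1000-y; rr=np.hypot(dx,dy); k=m&(rr<11.5)
    w=np.clip(np.median(g[k])-8-g,0,None)*k
    print('mark angle deg',np.degrees(np.arctan2((w*dy).sum(),(w*dx).sum())).round(1),'r',np.hypot((w*dx).sum(),(w*dy).sum())/w.sum(),'n',(w>0).sum())
    v,u=np.argwhere(m).mean(0).astype(int)
    cv2.imwrite('pics/'+f,cv2.resize(c['image'][max(v-35,0):v+35,max(u-35,0):u+35,::-1],None,fx=4,fy=4,interpolation=cv2.INTER_NEAREST))
    A=np.linalg.lstsq(np.c_[P[:,:2]*1000,np.ones(len(P))],np.argwhere(m)[:,::-1],rcond=None)[0]; print('px per mm',A[:2].round(2).tolist(),'centre px',u,v)
E
python3 - <<'E'
from h import *
st(); mark('k1.png')
E
```

```text
t 20.7 tcp [0.4978 0.0333 0.2607] yaw 122.7 F [ 0.4 -0.5 -0.3] M [-0.03 -0.01 -0.01] gap 0.0685 grip 0.0 q [-0.09  0.16 -0.08  1.33  0.   -0.67]
knob top n 1350 plate mm -0.1 -0.7 r 15.9 z 0.0977 grip pt world cm [49.84  3.3  15.19] a -0.001
mark angle deg -66.0 r 4.608446231941578 n 210
px per mm [[-0.52, 1.25], [1.28, 0.57]] centre px 285 207
```

View pics/k1.png

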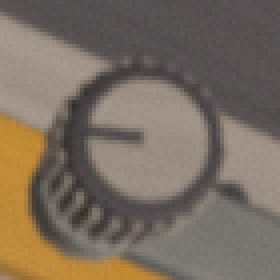

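The crop shows the knob with its mark line running from the centre (143,137) to (85,130). I'll compare that with the earlier frame w6, taken from the same pose.

```bash
cat >> h.py <<'E'
def mk(c=None,old=None):
    c,L,m=ktop(); im=c['image'] if old is None else cv2.imread('pics/'+old)[:,:,::-1]
    g=cv2.GaussianBlur(cv2.cvtColor(np.ascontiguousarray(im),cv2.COLOR_RGB2GRAY),(3,3),0).astype(float)
    P=L[m]; (x,y),r=cv2.minEnclosingCircle((P[:,:2]*1000).astype(np.float32))
    # centre from mean of bright face pixels
    A=np.linalg.lstsq(np.c_[P[:,:2]*1000,np.ones(len(P))],np.argwhere(m)[:,::-1].astype(float),rcond=None)[0]
    th=np.radians(np.arange(0,360,2)); s=[]
    for t in th:
        rr=np.arange(3,9.5,.5); q=np.c_[x+rr*np.cos(t),y+rr*np.sin(t),np.ones(len(rr))]@A
        s.append(cv2.remap(g.astype(np.float32),q[:,0].astype(np.float32),q[:,1].astype(np.float32),1).mean())
    s=np.array(s); i=s.argmin(); w=np.clip(np.median(s)-5-s,0,None); w[np.abs((np.arange(180)-i+90)%180-90)>12]=0
    print('MARK',np.degrees(np.angle((w*np.exp(1j*th)).sum())).round(1),'min',s.min().round(1),'med',np.median(s).round(1))
E
python3 - <<'E'
from h import *
mk(); mk(old='w6.png')
E
```

```text
knob top n 1349 plate mm -0.2 -0.6 r 15.8 z 0.0976 grip pt world cm [49.83  3.31 15.19] a -0.002
MARK -72.6 min 88.3 med 144.5
knob top n 1353 plate mm 0.1 -0.6 r 15.9 z 0.0976 grip pt world cm [49.85  3.32 15.2 ] a 0.001
MARK -44.1 min 89.5 med 144.0
```

>>> jog_arm --gripper '[0.7, 0.7, 0.7, 0.7, 0.7, 0, 0, 0]' --pt "0 0 -4" --pt "0 0 -8" --pt "0 0 -11" --pt "0 0 -12" --pt "0 0 -12" --pt "0 0 -12" --pt "0 0 -12" --pt "0 0 -12" --twist '[3, 3, 3, 3, 3, 3, 3, 3]' --squeeze 65

```text
clock: 21.85
tcp_pos: [0.4988, 0.033, 0.1421]
orientation: [0.001, -0.307, 0.952, -0.001]
wrist_force: [-1.3, 0.5, 6.2]
finger_gap: 0.0304
grip_force: 63.7
```

>>> jog_arm --gripper '[0, 0, 0, 0, 0, 0, 0, 0]' --pt "0 0 0" --pt "0 0 0" --pt "0 0 0" --pt "0 0 0" --pt "0 0 0" --pt "0 0 0" --pt "0 0 0" --pt "0 0 0" --twist '[-4, -12, -20, -28, -37, -46, -54, -56]'

```text
clock: 22.85
tcp_pos: [0.4989, 0.0351, 0.1419]
orientation: [0.001, 0.174, 0.985, 0.003]
wrist_force: [-2.0, 2.0, 7.0]
finger_gap: 0.0277
grip_force: 85.5
```

```bash
cat >> h.py <<'E'
def tn():
    s=st(); R=np.load('plate2.npz')['R']; print('axis torque X,Y,n',(R.T@s['ft_torque']).round(3),'F plate',(R.T@s['wrist_force']).round(1))
E
python3 - <<'E'
from h import *
tn()
try: mk()
except Exception as e: print(e)
E
```

```text
t 22.85 tcp [0.4989 0.0351 0.1419] yaw 69.9 F [-2.  2.  7.] M [ 2.92 -0.31  1.53] gap 0.0277 grip 85.5 q [-0.09  0.21 -0.31  1.04  0.01  0.26]
axis torque X,Y,n [ 3.239 -0.706 -0.097] F plate [2.  2.2 6.9]
knob top n 5125 plate mm 1.1 4.7 r 29.0 z 0.0976 grip pt world cm [49.87  3.85 15.25] a 0.015
MARK 68.3 min 128.8 med 157.9
```

>>> jog_arm --gripper '[0.7, 0.7, 0.7, 0.7, 0.7, 0.7, 0.7, 0.7]' --pt "0 0 0" --pt "0 0 1" --pt "0 0 5" --pt "0 0 9" --pt "0 0 12" --pt "0 0 12" --pt "0 0 12" --pt "0 0 12" --twist '[0, 3, 13, 23, 33, 43, 53, 56]'

```text
clock: 23.9
tcp_pos: [0.4979, 0.0329, 0.2606]
orientation: [0.0, -0.309, 0.951, -0.001]
wrist_force: [-0.2, -0.2, -0.5]
finger_gap: 0.0597
grip_force: 0.0
```

Run:
```python
from h import *
tn(); mk()
```

```text
t 23.9 tcp [0.4979 0.0329 0.2606] yaw 126.0 F [-0.2 -0.2 -0.5] M [-0.01 -0.02 -0.  ] gap 0.0597 grip 0.0 q [-0.09  0.16 -0.08  1.33 -0.   -0.72]
axis torque X,Y,n [-0.009 -0.019  0.003] F plate [-0.4 -0.2 -0.3]
knob top n 1349 plate mm -0.1 -0.5 r 16.0 z 0.0977 grip pt world cm [49.83  3.32 15.19] a -0.002
MARK -117.5 min 86.4 med 146.5
```

>>> jog_arm --gripper '[0.7, 0.7, 0.7, 0.7, 0.7, 0, 0, 0]' --pt "0 0 -4" --pt "0 0 -8" --pt "0 0 -11" --pt "0 0 -12" --pt "0 0 -12" --pt "0 0 -12" --pt "0 0 -12" --pt "0 0 -12" --twist '[0, 0, 0, 0, 0, 0, 0, 0]'

```text
clock: 24.95
tcp_pos: [0.4989, 0.033, 0.1422]
orientation: [0.001, -0.307, 0.952, -0.001]
wrist_force: [-1.1, 0.4, 5.3]
finger_gap: 0.0304
grip_force: 63.7
```

>>> jog_arm --gripper '[0, 0, 0, 0, 0, 0, 0, 0]' --pt "0 0 0" --pt "0 0 0" --pt "0 0 0" --pt "0 0 0" --pt "0 0 0" --pt "0 0 0" --pt "0 0 0" --pt "0 0 0" --twist '[-4, -12, -20, -28, -37, -46, -53, -55]'

```text
clock: 25.95
tcp_pos: [0.499, 0.035, 0.1421]
orientation: [0.001, 0.166, 0.986, 0.003]
wrist_force: [-1.2, -0.6, 4.9]
finger_gap: 0.028
grip_force: 85.6
```

>>> jog_arm --gripper '[0.7, 0.7, 0.7, 0.7, 0.7, 0.7, 0.7, 0.7]' --pt "0 0 0" --pt "0 0 1" --pt "0 0 5" --pt "0 0 9" --pt "0 0 12" --pt "0 0 12" --pt "0 0 12" --pt "0 0 12" --twist '[0, 3, 13, 23, 33, 43, 53, 55]'

```text
clock: 26.95
tcp_pos: [0.498, 0.0332, 0.2608]
orientation: [0.001, -0.307, 0.952, -0.0]
wrist_force: [0.4, 0.3, -0.6]
finger_gap: 0.0597
grip_force: 0.0
```

Run:
```python
from h import *
tn(); mk()
```

```text
t 26.95 tcp [0.498  0.0332 0.2608] yaw 125.8 F [ 0.4  0.3 -0.6] M [-0.   -0.   -0.01] gap 0.0597 grip 0.0 q [-0.09  0.16 -0.08  1.33  0.   -0.72]
axis torque X,Y,n [-0.007 -0.001 -0.01 ] F plate [ 0.   0.2 -0.8]
knob top n 1344 plate mm -0.1 -0.7 r 15.9 z 0.0976 grip pt world cm [49.84  3.3  15.19] a -0.001
MARK -161.2 min 85.5 med 146.4
```

>>> jog_arm --gripper '[0.7, 0.7, 0.7, 0.7, 0.7, 0, 0, 0]' --pt "0 0 -4" --pt "0 0 -8" --pt "0 0 -11" --pt "0 0 -12" --pt "0 0 -12" --pt "0 0 -12" --pt "0 0 -12" --pt "0 0 -12" --twist '[0, 0, 0, 0, 0, 0, 0, 0]'

```text
clock: 28.0
tcp_pos: [0.4988, 0.033, 0.1421]
orientation: [0.001, -0.307, 0.952, -0.001]
wrist_force: [-1.6, 0.1, 5.6]
finger_gap: 0.0302
grip_force: 63.7
```

>>> jog_arm --gripper '[0, 0, 0, 0, 0, 0, 0, 0]' --pt "0 0 0" --pt "0 0 0" --pt "0 0 0" --pt "0 0 0" --pt "0 0 0" --pt "0 0 0" --pt "0 0 0" --pt "0 0 0" --twist '[-4, -8, -12, -16, -19, -22, -25, -28]'

```text
clock: 29.0
tcp_pos: [0.4997, 0.0335, 0.1405]
orientation: [0.002, -0.067, 0.998, 0.0]
wrist_force: [5.5, 1.3, -7.0]
finger_gap: 0.0282
grip_force: 64.4
```

Run:
```python
from h import *
tn()
```

```text
t 29.0 tcp [0.4997 0.0335 0.1405] yaw 97.7 F [ 5.5  1.3 -7. ] M [ 0.48 -1.15  0.32] gap 0.0282 grip 64.4 q [-0.09  0.22 -0.31  1.04  0.   -0.23]
axis torque X,Y,n [ 0.435 -1.208  0.117] F plate [ 1.4  0.5 -8.9]
```

>>> jog_arm --gripper '[0, 0, 0, 0, 0, 0, 0, 0]' --pt "0 0 0" --pt "0 0 0" --pt "0 0 0" --pt "0 0 0" --pt "0 0 0" --pt "0 0 0" --pt "0 0 0" --pt "0 0 0" --twist '[-4, -8, -12, -16, -20, -24, -26, -26]'

```text
clock: 30.0
tcp_pos: [0.4988, 0.0348, 0.1417]
orientation: [0.001, 0.157, 0.988, 0.002]
wrist_force: [-1.7, 1.3, 6.2]
finger_gap: 0.028
grip_force: 85.2
```

>>> jog_arm --gripper '[0.7, 0.7, 0.7, 0.7, 0.7, 0.7, 0.7, 0.7]' --pt "0 0 0" --pt "0 0 1" --pt "0 0 5" --pt "0 0 9" --pt "0 0 12" --pt "0 0 12" --pt "0 0 12" --pt "0 0 12" --twist '[0, 3, 13, 23, 33, 43, 53, 54]'

```text
clock: 31.0
tcp_pos: [0.4978, 0.0329, 0.2603]
orientation: [0.0, -0.307, 0.952, -0.0]
wrist_force: [-0.2, 0.1, -0.0]
finger_gap: 0.06
grip_force: 0.0
```

Run:
```python
from h import *
tn(); mk(); bar('wrist')
```

```text
t 31.0 tcp [0.4978 0.0329 0.2603] yaw 125.7 F [-0.2  0.1 -0. ] M [-0.02  0.02  0.02] gap 0.06 grip 0.0 q [-0.09  0.16 -0.08  1.33 -0.   -0.72]
axis torque X,Y,n [-0.005  0.027  0.026] F plate [-0.2  0.1  0.1]
knob top n 1353 plate mm -0.3 -0.8 r 16.0 z 0.0977 grip pt world cm [49.82  3.29 15.18] a -0.003
MARK 156.1 min 87.6 med 146.2
wrist [252. 224.] 1954 ((1.4965829849243164, 1.3267288208007812), (88.47188568115234, 31.491987228393555), 89.96646118164062) z [0.0175 0.0196 0.0208] slope [-0.044  0.002]
```

```bash
python3 -c "
from workcell import env
print(env.hand_in())"
```

```text
the job is handed in; nothing more can be done
None
```

I handed the job in at about 31 s of the 61 allowed: the bar lies flat against the pins, the arm is at its stop and the hand is clear. I turned the knob about 160° in all, which by the stated travel is 0.6–1.8 rad of slip (one to three clicks); I couldn't read the slip directly, but the torque measured 0.117 Nm mid-turn, matching the stated 0.12.

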